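# Level the pull-out tray under the sink

## Robot

A 6-joint arm with a two-finger parallel gripper is mounted at the origin on the work surface. World frame = base frame: x ahead of the robot, y to its left, z up, the work surface at z = 0. Lengths are in mm, angles in rad, forces in N, time in s.
With the tool pointing down it reaches from about 350 to 975 mm from the base axis. Payload 17.4 kg.
Tool frame: the origin (TCP) lies midway between the tips of the shut fingers; the grasp point (between the pads) lies 19 mm behind it; z points along the fingers, y is the direction in which the jaws open and shut (so a half turn about z gives the same grasp; the last joint's range is limited). The gripper opens to 85 mm and grips with 20 to 120 N. Pads are 22 mm wide; open, the fingers measure 114 mm over their backs; the gripper's body (76 mm by 85 mm) begins 54 mm behind the grasp point. The pads swing forward as they close: fully open they stand 13 mm farther back than shut.
Start: joints at [1.274, 0.116, 1.442, -0, 1.584, -0.038], TCP at [172.754, 652.525, 231.303] pointing down, gripper open.
Joint ranges: [-2.83, 2.83], [-0.83, 2.19], [0.07, 2.5], [-1.14, 4.28], [0.01, 3], [-2.97, 2.97]. Speed limits (rad/s): [1.89, 1.89, 2.22, 3.14, 3.14, 3.14].

## Interface

Orientations are given as a unit quaternion [x, y, z, w].
In Python, from station import * gives the robot as it stands.
- The arm moves only by the tool arm_command, never from a script. Its argument "moves" is a list of rows, each a list of 7 numbers: the shift along the tool's x, y, z in cm, then the turn, a rotation vector about the tool's x, y, z in rad, then the opening, from 0 (shut) to 1 (fully open). In form: [[dx, dy, dz, ax, ay, az, gripper], ...]. A call has 1 to 12 rows; each row shifts and turns the pose as measured when the row begins, along the tool's axes as they then stand; what a row does not reach is not made up. A row lasts 1/12 s, in which the tool goes at most 41.7 mm and 7.16 degrees, less where a joint would pass 70% of its speed; a pose out of reach is approached as far as the arm can. A call with a gripper value outside its range is refused whole. The fingers move at their own pace and stop on an object; "force" is the grip in N (left out, the last holds). Time passes only in rows, so rows that do not move let the fingers close. It gives the time, the measured TCP pose, the force and the opening at its end, in the units of the state.
- observe(): the state, without advancing time (a new reading comes with each control period).
- read_camera(name): name is "side" or "top"; returns the picture (420x560x3 uint8, red, green, blue); there is no depth.
- camera_params(name): a dict with "fx", "fy", "cx", "cy" (pixels), "extrinsics" (4x4, takes a point from camera to world coordinates). Camera axes: x right, y down, z forward; pixel columns grow to the right and rows downward; lengths in mm; the calibration is good to about 2 mm. A picture is of the moment at which its call begins. camera_params takes no time and is no camera call.
- finish_job(): hands the job in, once; it reports no verdict.
The state is a dict: "clock": time; "joint_positions": joint angles; "joint_velocities": joint speeds; "joint_torque": joint torques, N m; "tool_pos": TCP position; "tool_rot": TCP orientation; "force": force on the tool from outside, world axes, zero at the start; "moment": the same for the moment, N m; "grip_width": finger opening in mm.
Only numpy, scipy, OpenCV 4.12 (cv2) and the standard library are available. Lean on these libraries where they do the work, as an engineer would, in place of code of your own. Each camera call takes 0.05 s, during which the arm holds its last target. There are 200 camera calls.

## Task

The pull-out unit under the sink stands crooked. Pull its tray out to its stop, turn the knob of the unit's screw foot until the bubble of the spirit level lying across the tray is centred between its two lines, then press the level down onto the tray with the fingers, about 10 N, and finish while still pressing, with the tray fully out and the bubble centred. Leave the level lying across the tray, do not knock over the bottles, can or tub, and leave the wrench and the brush where they lie.

Things in the scene. Friction and masses are not known exactly. Their poses are not given: they have to be found in the camera images.
- unit: the fixed base of the low white pull-out unit. Origin on the work surface under the middle of the unit's front face; x to the back, y to its left, z up. The unit is 320 mm wide, 300 mm deep, its flat top 110 mm up. On its left (y 176 to 194 mm) a fixed plywood partition 152 mm high carries it on pivot bolts; on its right it stands on one screw foot
- tray_handle (a point): middle of the tray's straight steel bar handle: 120 mm long, about 10 mm thick, 80 mm above the work surface, its axis 35 mm in front of the tray's white front panel (upper edge 94 mm high), 51 mm in front of the unit's front face when the tray is shut. The tray comes out along this point's -x, towards the robot; y runs along the bar; z up
- tray (a joint): how far the tray is out, m: 0 shut, 0.14 at its stop. It slides stiffly (about 2 N) and stays where it is left
- tray_floor (a point): a point on the tray's flat grey floor, 34 mm above the work surface, midway across, 121 mm from the handle towards the back of the tray (+x); moves with the tray; axes as for tray_handle. Inside the tray is 276 mm wide, its walls are 44 mm high
- foot_knob (a point): centre of the black ribbed round knob (42 mm across, 24 mm high, its middle 137 mm up) on the unit's upright screw foot by its right front corner, 35 mm out from its side. It clears the unit's top and can be gripped at any yaw; it takes about 0.1 N m, keeps its height and stays where left. Clockwise seen from above raises the unit's right side: a full turn moves the bubble about 17 mm to the right
- level: spirit level, aluminium with black ends, 220 x 26 x 44 mm high, 0.45 kg, lying across the tray's floor; at the start it is hidden under the unit's top, with a small pack of sponges loose behind it. Origin at the middle of its underside, x along its length towards the robot's left (+y), z up
- level_top (a point): middle of the level's flat upper edge, 44 mm above its underside; here the bubble's vial window is set in, 62 mm long; the edge either side of it is solid metal. Axes as for level
- bubble (a joint): where the bubble is along the vial, m: 0 centred between the two lines, positive towards the level's +x (robot's left), 0.018 at most. It runs to the higher side, 1 mm for each 0.001 rad of slope, and settles in about 1 s. At the start the unit's right side is low and the bubble stands 7 to 12 mm left. It is 16 mm long and pale, the lines are 20 mm apart
- spray_bottle: bystander: clear spray bottle, 66 mm across, 194 mm high, on top of the unit, 55 mm or more behind its front edge; origin at the middle of its underside, z up
- tablet_tub: bystander: square tub with white lid, 88 x 88 x 78 mm, on top of the unit, 55 mm or more behind its front edge; origin at the middle of its underside, z up
- polish_can: bystander: can, 54 mm across, 115 mm high, on the work surface on the right, in front of the foot; origin at the middle of its underside, z up
- cleaner: bystander: green glass bottle, 68 mm across, 200 mm high, on the work surface on the left, in front of the unit; origin at the middle of its underside, z up
- wrench: bystander: spanner 160 mm long lying on the work surface on the right
- scrub_brush: bystander: brush 200 mm long lying on the work surface on the left

How it is judged:
By the outcome, as a careful person would: the job done as asked, in the order asked, and still so for the second after the job is handed in, while the arm keeps its last pose, push and grip.
It also fails if it takes over 72 s, if anything falls off the work surface, if the arm or the gripper's body presses on something with over 40 N, if the wrist force passes 120 N, or if a joint passes its speed limit or range.

## Working session

There is one attempt and no reset: what is moved stays moved. The work goes in short steps, Python scripts to look and compute and a tool call to move; the robot and the scene stay as the last step left them, time stands still between calls to the robot, and variables do not carry over. Pictures are saved under pics/ and viewed, about 8 in all and at most 12, crops included, and the job is handed in when it is done.

Besides the shell and the picture viewer there is one more tool, called after ">>>" as name(argument=value, ...) on one line, values as JSON. arm_command: Moves the arm, as the interface text tells. Its arguments: {"type":"object","properties":{"moves":{"type":"array"},"force":{"type":"number"}},"required":["moves"]}

```bash
mkdir -p pics; ls; python3 - <<'E'
from station import *
import cv2
o=observe();print(o)
for n in("side","top"):
    p=camera_params(n);print(n,p["fx"],p["cx"],p["cy"],p["extrinsics"])
    cv2.imwrite(f"pics/{n}0.png",read_camera(n)[:,:,::-1])
E
```

```text
pics
{'clock': 0.0, 'joint_positions': array([ 1.27418367e+00,  1.16451851e-01,  1.44228633e+00,  1.20321370e-05,
        1.58398389e+00, -3.78027019e-02]), 'joint_velocities': array([ 2.69166186e-04, -1.89732352e-04,  4.17000299e-04,  5.56481945e-04,
       -8.40490579e-04, -1.46964832e-05]), 'joint_torque': array([-2.58989370e-03, -7.31978989e+01, -6.32496572e+01, -2.41669750e-04,
        6.31010582e-03,  4.50721120e-05]), 'tool_pos': array([172.7024695 , 652.32920958, 230.57210384]), 'tool_rot': array([ 1.29044022e-01,  9.91638705e-01, -5.55835408e-04, -9.99165704e-05]), 'force': array([ 0.00566174,  0.30694201, -0.50984943]), 'moment': array([ 0.03608312, -0.07729378, -0.0389819 ]), 'grip_width': 85.35791728599159}
side 449.3408924563497 282.4479902432665 205.26773333599306 [[-9.92682460e-01  9.07346159e-02 -7.96791238e-02  7.04708637e+02]
 [ 1.19815619e-01  8.22207843e-01 -5.56433717e-01  7.72747728e+02]
 [ 1.50250009e-02 -5.61908794e-01 -8.27062728e-01  1.13754485e+03]
 [ 0.00000000e+00  0.00000000e+00  0.00000000e+00  1.00000000e+00]]
top 414.99952170576506 281.57720575512457 209.1846025308895 [[-1.13650373e-01 -9.72472144e-01  2.03424489e-01  4.15573521e+02]
 [-9.93505100e-01  1.10089526e-01 -2.87734680e-02  9.06536592e+01]
 [ 5.58649056e-03 -2.05373383e-01 -9.78667750e-01  1.03445948e+03]
 [ 0.00000000e+00  0.00000000e+00  0.00000000e+00  1.00000000e+00]]
```

View pics/side0.png

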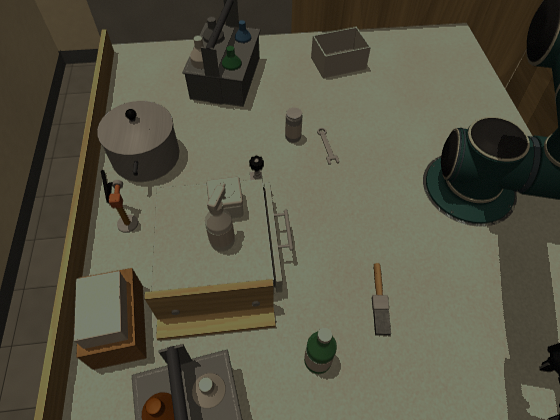

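View pics/top0.png

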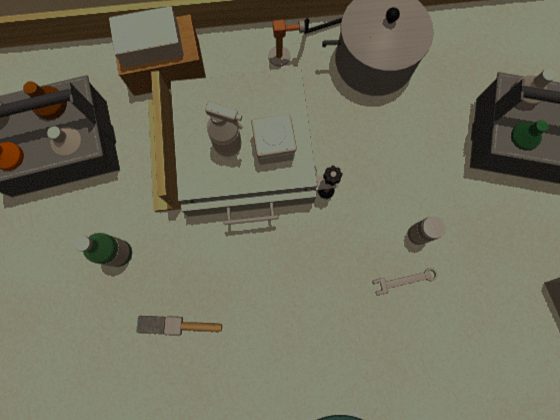

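The top view shows the handle bar at about (228..277, 220) and the knob at about (333,175). The side view shows the handle at about (285,235) and the knob at (256,163). I'll back-project these and check a zoomed composite.

```bash
cat >h.py <<'E'
from station import *
import numpy as np, cv2
def pt(n,u,v,z):
    p=camera_params(n);E=p["extrinsics"]
    d=E[:3,:3]@np.array([(u-p["cx"])/p["fx"],(v-p["cy"])/p["fy"],1]);c=E[:3,3]
    return (c+d*(z-c[2])/d[2]).round(1)
def px(n,P):
    p=camera_params(n);q=np.linalg.inv(p["extrinsics"])@np.append(P,1)
    return np.array([q[0]/q[2]*p["fx"]+p["cx"],q[1]/q[2]*p["fy"]+p["cy"]]).round(1)
E
python3 - <<'E'
from h import *
for n,u,v,z in [("top",228,221,80),("top",277,218,80),("top",333,175,137),("side",256,163,137),("side",285,235,80),("top",182,209,110),("top",314,202,110)]:
    print(n,u,v,z,pt(n,u,v,z))
a=cv2.imread("pics/top0.png")[140:260,160:360];b=cv2.imread("pics/side0.png")[140:300,230:330]
a=cv2.resize(a,None,fx=4,fy=4,interpolation=2);b=cv2.resize(b,None,fx=3,fy=3,interpolation=2)
c=np.zeros((480,800,3),np.uint8);c[:]=a
cv2.imwrite("pics/z0.png",c)
E
```

```text
top 228 221 80 [600.  190.1  80. ]
top 277 218 80 [594.2  75.6  80. ]
top 333 175 137 [667.2 -59.6 137. ]
side 256 163 137 [666.3 -54.5 137. ]
side 285 235 80 [607.6 159.2  80. ]
top 182 209 110 [633.6 288.4 110. ]
top 314 202 110 [616.1 -12.1 110. ]
```

View pics/z0.png

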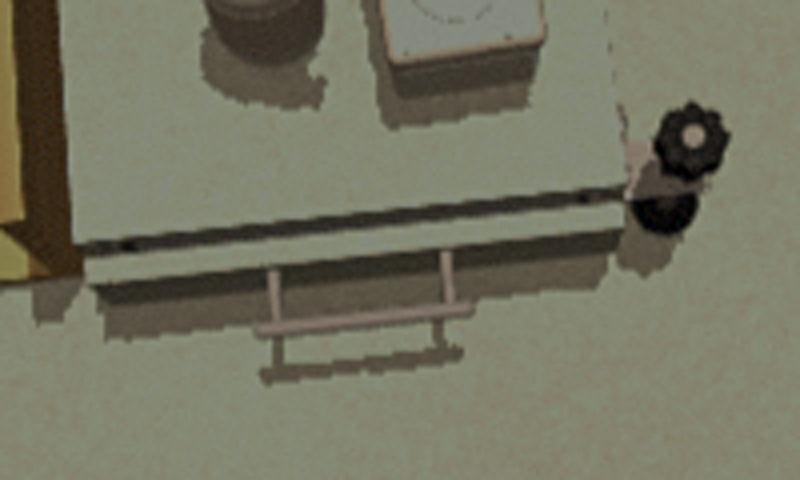

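```bash
python3 - <<'E'
from h import *
from scipy.spatial.transform import Rotation as R
a=pt("top",224.5,222.3,80);b=pt("top",278,217.3,80);d=a-b
print(a,b,np.linalg.norm(d),(a+b)/2,np.arctan2(-d[0],d[1]))
a2=pt("top",178.7,200.5,110);b2=pt("top",316.2,186.7,110);d2=a2-b2
print(a2,b2,np.linalg.norm(d2),np.arctan2(-d2[0],d2[1]), (a2+b2)/2)
print(pt("top",332.7,175.5,145),pt("top",333.2,173.8,150))
print(R.from_quat(observe()["tool_rot"]).as_matrix().round(3))
E
```

```text
[597.9 198.4  80. ] [595.6  73.1  80. ] 125.32110755974033 [596.75 135.75  80.  ] -0.018353884524931835
[654.3 294.5 110. ] [651.3 -21.8 110. ] 316.3142266797369 -0.009484382061199717 [652.8  136.35 110.  ]
[663.9 -57.5 145. ] [666.2 -58.3 150. ]
[[-0.967  0.256 -0.   ]
 [ 0.256  0.967 -0.001]
 [ 0.    -0.001 -1.   ]]
```

>>> arm_command(moves=[[0, 0, -0.5, 0, 0, -0.08, 0], [0, 0, -0.5, 0, 0, -0.08, 0], [0, 0, -0.5, 0, 0, -0.08, 0], [-2.5, -2.9, 0, 0, 0, 0, 0], [-2.5, -2.9, 0, 0, 0, 0, 0], [-2.5, -2.9, 0, 0, 0, 0, 0], [-2.5, -2.9, 0, 0, 0, 0, 0], [-2.5, -2.9, 0, 0, 0, 0, 0], [-2.5, -2.9, 0, 0, 0, 0, 0], [-2.5, -2.9, 0, 0, 0, 0, 0], [-2.5, -2.9, 0, 0, 0, 0, 0], [-2.5, -2.9, 0, 0, 0, 0, 0]])

```text
clock: 1.1
tool_pos: [398.7, 382.0, 240.6]
tool_rot: [-0.002, 1.0, -0.004, -0.002]
force: [0.3, 0.2, -0.6]
grip_width: -0.1
```

>>> arm_command(moves=[[-2.5, -2.9, 0, 0, 0, 0, 0], [-2.5, -2.9, 0, 0, 0, 0, 0], [-2.5, -2.9, 0, 0, 0, 0, 0], [-2.5, -2.9, 0, 0, 0, 0, 0], [-2.5, -2.9, 0, 0, 0, 0, 0], [0, 0, 0, 0, 0, 0, 0]])

```text
clock: 1.6
tool_pos: [531.1, 223.9, 239.9]
tool_rot: [0.0, 1.0, -0.005, -0.003]
force: [0.5, 0.3, -0.8]
grip_width: -0.2
```

>>> arm_command(moves=[[-2.8, -2.9, 0, 0, 0, 0, 0], [-2.8, -2.9, 0, 0, 0, 0, 0], [-2.4, -2.7, 2, 0, 0, 0, 0], [0, 0, 4, 0, 0, 0, 0], [0, 0, 4, 0, 0, 0, 0], [0, 0, 0, 0, 0, 0, 0], [0, 0, 0, 0, 0, 0, 0]])

```text
clock: 2.18
tool_pos: [612.4, 133.3, 137.7]
tool_rot: [0.002, 1.0, -0.005, -0.002]
force: [0.1, 0.9, 1.3]
grip_width: -0.3
```

```bash
python3 - <<'E'
from h import *
o=observe();print(o["tool_pos"],o["tool_rot"])
print("panel front",pt("top",249.3,204.7,94),"bar",pt("top",251.2,219.8,80), "tcp px",px("top",o["tool_pos"]),px("side",o["tool_pos"]))
a=read_camera("top")[140:260,160:310,::-1];b=read_camera("side")[160:300,210:330,::-1]
a=cv2.resize(a,(400,320),interpolation=2);b=cv2.resize(b,(400,467),interpolation=2)
c=np.zeros((467,800,3),np.uint8);c[:320,:400]=a;c[:,400:]=b
cv2.imwrite("pics/z1.png",c)
E
```

```text
[612.41215694 133.34616086 137.70749789] [ 0.00237663  0.99998226 -0.00488472 -0.00244169]
panel front [630.  136.2  94. ] bar [596.8 136.   80. ] tcp px [250. 208.] [282.4 215.7]
```

View pics/z1.png

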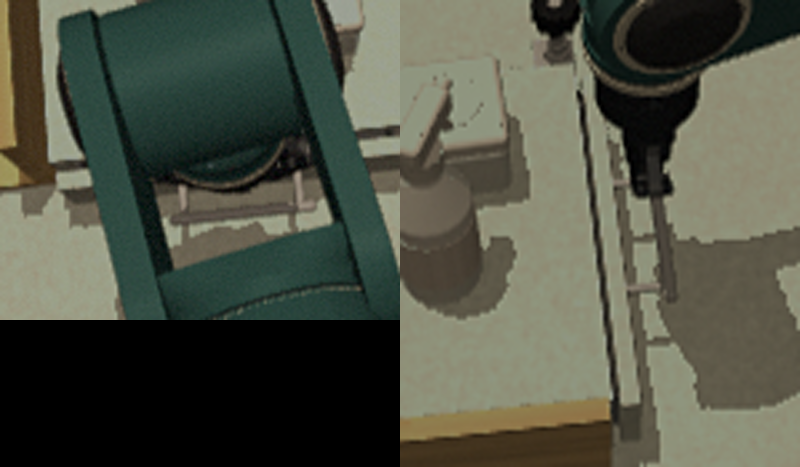

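The picture agrees: bar at x≈597 and panel front at ≈630, with the shut fingers above the gap. The gap's centre is at x≈616.

>>> arm_command(moves=[[-0.4, 0.2, 0, 0, 0, 0, 0], [0, 0, 2, 0, 0, 0, 0], [0, 0, 2, 0, 0, 0, 0], [0, 0, 0, 0, 0, 0, 0]])

```text
clock: 2.62
tool_pos: [620.4, 138.5, 108.6]
tool_rot: [0.001, 1.0, -0.003, 0.005]
force: [0.5, 0.1, -0.4]
grip_width: -0.2
```

>>> arm_command(moves=[[0.35, 0, 0, 0, 0, 0, 0], [0, 0, 0, 0, 0, 0, 0], [0, 0, 0, 0, 0, 0, 0]])

```text
clock: 2.87
tool_pos: [618.3, 140.0, 114.4]
tool_rot: [0.0, 1.0, -0.003, 0.007]
force: [0.9, -0.4, 0.2]
grip_width: 0.5
```

>>> arm_command(moves=[[0, 0, 0, 0, 0, 0, 0], [0, 0, 0, 0, 0, 0, 0], [0, 0, 0, 0, 0, 0, 0]])

```text
clock: 3.12
tool_pos: [619.2, 140.5, 118.1]
tool_rot: [-0.0, 1.0, -0.002, 0.009]
force: [-0.2, 0.2, -0.7]
grip_width: 0.0
```

>>> arm_command(moves=[[0.3, -0.4, 1, 0, 0.018, 0, 0], [0, 0, 1, 0, 0, 0, 0], [0, 0, 1, 0, 0, 0, 0], [0, 0, 1, 0, 0, 0, 0]])

```text
clock: 3.45
tool_pos: [617.1, 135.8, 77.1]
tool_rot: [0.0, 1.0, -0.002, 0.001]
force: [0.3, -0.7, -0.3]
grip_width: 0.3
```

>>> arm_command(moves=[[0, 0, 0, 0, 0, 0, 0]])

```text
clock: 3.53
tool_pos: [615.9, 135.5, 73.6]
tool_rot: [0.0, 1.0, -0.003, -0.001]
force: [0.1, 0.1, -0.3]
grip_width: -0.0
```

>>> arm_command(moves=[[0, 0, 0, 0, 0, 0, 0]])

```text
clock: 3.62
tool_pos: [615.6, 135.3, 72.5]
tool_rot: [0.0, 1.0, -0.003, -0.001]
force: [0.2, -0.2, -0.4]
grip_width: 0.0
```

>>> arm_command(moves=[[0, 0, 0.6, 0, 0, 0, 0], [0.8, 0, 0.2, 0, 0, 0, 0], [1, 0, 0, 0, 0, 0, 0], [1.2, 0, 0, 0, 0, 0, 0], [1.2, 0, 0, 0, 0, 0, 0]])

```text
clock: 4.03
tool_pos: [573.2, 135.4, 63.9]
tool_rot: [0.0, 1.0, -0.003, -0.0]
force: [1.7, -0.0, -0.9]
grip_width: -0.0
```

>>> arm_command(moves=[[1.2, 0, 0, 0, 0, 0, 0], [1.2, 0, 0, 0, 0, 0, 0], [1.2, 0, 0, 0, 0, 0, 0], [1.2, 0, 0, 0, 0, 0, 0]])

```text
clock: 4.37
tool_pos: [520.8, 135.4, 64.1]
tool_rot: [0.0, 1.0, -0.002, 0.001]
force: [2.2, 0.6, -1.7]
grip_width: 0.2
```

>>> arm_command(moves=[[1.2, 0, 0, 0, 0, 0, 0], [1.2, 0, 0, 0, 0, 0, 0], [0.8, 0, 0, 0, 0, 0, 0]])

```text
clock: 4.62
tool_pos: [485.1, 135.5, 64.2]
tool_rot: [0.0, 1.0, -0.002, 0.002]
force: [4.1, -0.5, -1.3]
grip_width: 0.1
```

>>> arm_command(moves=[[0.4, 0, 0, 0, 0, 0, 0], [0.4, 0, 0, 0, 0, 0, 0]])

```text
clock: 4.78
tool_pos: [479.3, 135.6, 65.1]
tool_rot: [-0.0, 1.0, -0.002, 0.008]
force: [79.7, 1.3, -46.1]
grip_width: 0.3
```

>>> arm_command(moves=[[0.4, 0, 0, 0, 0, 0, 0], [0.4, 0, 0, 0, 0, 0, 0]])

```text
clock: 4.95
tool_pos: [479.9, 135.2, 67.2]
tool_rot: [-0.0, 1.0, -0.001, 0.022]
force: [45.1, 0.6, -23.9]
grip_width: -0.1
```

Stop reached. I'll ease off the bar, rise and move aside towards the knob so I can look.

>>> arm_command(moves=[[-0.3, 0, 0, 0, 0.04, 0, 0], [0, 0, -0.5, 0, 0, 0, 0], [0, 0, -2, 0, 0, 0, 0], [0, 0, -3, 0, 0, 0, 0], [0, 0, -3, 0, 0, 0, 0], [0, 0, -3, 0, 0, 0, 0], [0, 0, -3, 0, 0, 0, 0]])

```text
clock: 5.53
tool_pos: [479.6, 134.7, 212.2]
tool_rot: [0.0, 1.0, -0.003, -0.002]
force: [0.1, 0.5, 0.5]
grip_width: 0.4
```

>>> arm_command(moves=[[-2, -3, -1, 0, 0, 0, 0], [-2, -3, -1, 0, 0, 0, 1], [-2, -3, 0, 0, 0, 0, 1], [-3, -3, 0, 0, 0, 0, 1], [-3, -3, 0, 0, 0, 0, 1], [-3, -2, 0, 0, 0, 0, 1], [-1, 0, 0, 0, 0, 0, 1]])

```text
clock: 6.12
tool_pos: [641.8, -38.2, 247.3]
tool_rot: [-0.002, 1.0, -0.002, 0.007]
force: [0.3, 0.7, -0.5]
grip_width: 72.6
```

```bash
python3 - <<'E'
from h import *
o=observe();print(o["tool_pos"],o["tool_rot"],o["joint_positions"],o["force"])
t=read_camera("top")[:,:,::-1];s=read_camera("side")[:,:,::-1]
cv2.imwrite("pics/top2.png",t);cv2.imwrite("pics/side2.png",s)
a=cv2.resize(t[160:310,160:360],(400,300),interpolation=2);b=cv2.resize(s[130:310,230:363],(400,540),interpolation=2)
c=np.zeros((540,800,3),np.uint8);c[:300,:400]=a;c[:,400:]=b
cv2.imwrite("pics/z2.png",c)
E
```

```text
[641.78165715 -38.21754912 247.30273032] [-0.00228454  0.99997058 -0.00194904  0.0070585 ] [-0.09804084  0.03379042  1.5026833  -0.00246497  1.59068228 -1.67347317] [ 0.28049662  0.68742307 -0.50815443]
```

View pics/z2.png

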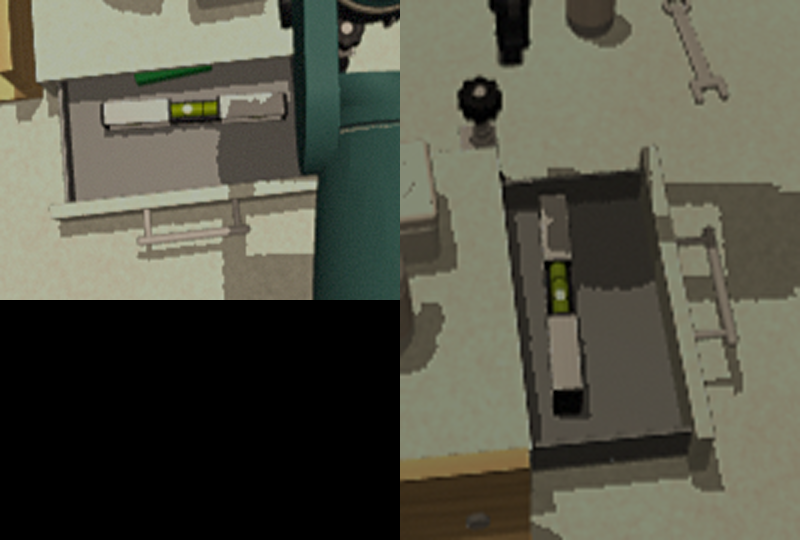

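The tray is out at its stop and the level lies across it, vial at about (257,213) in top view. The bubble is left of centre by roughly 8 mm. The knob sits at about (665,-57). Next I'll go above it and down.

>>> arm_command(moves=[[-2.2, -1.9, 1, 0, 0.014, 0, 1], [0, 0, 2, 0, 0, 0, 1], [0, 0, 2, 0, 0, 0, 1], [0, 0, 2, 0, 0, 0, 1], [0, 0, 0, 0, 0, 0, 1], [0, 0, 0, 0, 0, 0, 1]])

```text
clock: 6.72
tool_pos: [659.7, -50.3, 177.6]
tool_rot: [-0.005, 1.0, -0.001, -0.0]
force: [-0.3, -0.9, 1.8]
grip_width: 85.1
```

```bash
python3 - <<'E'
from h import *
t=cv2.imread("pics/top2.png");
print(pt("top",257.5,213.5,78))
g=t[205:222,238:276].astype(int)
for ch in (0,2):
    print("BGR"[ch]); print(g[:,:,ch])
E
```

```text
[610.5 119.9  78. ]
B
[[ 63  65  66  66  65  64  64  62  60  65  63  61  66  62  86  83  85  84
   87  84  81  88 111 113 115 112 114 112 112 114 114 112 114 109 114 110
  114 110]
 [ 83  86  85  86  83  87  88  88  87  84  84  85  84  87 111 113 111 114
  115 113 114 110 113 114 113 112 113 112 113 112 114 111 113 112 108 112
  110 108]
 [111 111 110 109 109 113 112 115 112 114 113 113 113 113 111 112 112 113
  111 113 112 114 111 112 111 115 110 115 110 115 101  98 126 124 126 137
  137 138]
 [115 112 111 110 110 105 106 105 113 115 114 113 113 113 116 111 112 114
  111 113 115 113 114 113 114 113 111 115 116 112  73  70 149 155 157 169
  169 166]
 [136 138 137 137 139 116  82  80 110 113 115 113 112 116 106 106 108 108
  102 102 102 105 105 101 102 101 103 100 103 102  55  59 163 165 159 162
  164 149]
 [168 167 167 169 172 147  67  64 101 104 102 100 101 100  74  72  72  76
   57  58  61  60  58  49  45  46  49  38  39  35  23  59 165 164 160 165
  162 111]
 [163 162 161 162 167 142  64  34  47  51  36  42  34  30  35  46  40  30
   17  21  21  22  22  18  10   6  17   7   4   4 
[... 3631 characters left out ...]
  39  54  55  57  55  55  49  35  54 128 182 181 135
  116 114]
 [177 175 177 177 179 185  92  39  55  59  50  48  44  51  33  42  38  38
   38  39  42  46  31  26  29  31  38  45  43  44  29  44 108 166 165 120
  109 105]
 [177 177 173 171 173 173  85  32  42  43  20  26  39  46  46  43  43  42
   37  41  41  35  37  31  22  29  29  22  21  22   6   8  40 107 106  97
  109 109]
 [163 162 144 137 133 130  68  21  23  23  18  17  17  14  18   7  20   3
   12  13  15   9  11   7  20  28  20  24  40  41  36  39  50 120 113 118
  113 113]
 [104 103 108 110 108 112  90  36  24  20  25  39  42  43  46  40  44  39
   43  58  57  49  41  41  53  52  52  47  65  76  74  72  73 113 100  96
   94  85]]
```

>>> arm_command(moves=[[-0.5, -0.6, 1.5, 0, 0, 0, 1], [0, 0, 1.5, 0, 0, 0, 1], [0, 0, 1.2, 0, 0, 0, 1], [0, 0, 0.5, 0, 0, 0, 1], [0, 0, 0, 0, 0, 0, 1]])

```text
clock: 7.13
tool_pos: [665.1, -55.4, 130.3]
tool_rot: [-0.006, 1.0, -0.001, 0.002]
force: [-0.4, 0.3, 0.1]
grip_width: 85.3
```

```bash
python3 - <<'E'
from h import *
o=observe();print(o["tool_pos"],o["tool_rot"],o["force"])
t=read_camera("top")[:,:,::-1];s=read_camera("side")[:,:,::-1]
cv2.imwrite("pics/top3.png",t);cv2.imwrite("pics/side3.png",s)
b=cv2.resize(s[110:230,210:310],(600,600)[::1],interpolation=2) if 0 else cv2.resize(s[120:220,200:320],(720,600),interpolation=2)
cv2.imwrite("pics/z3.png",b)
E
```

```text
[665.05229169 -55.41603751 130.30796475] [-0.00565556  0.99998108 -0.00139585  0.0019764 ] [-0.3822781  0.2599717  0.1429485]
```

View pics/z3.png

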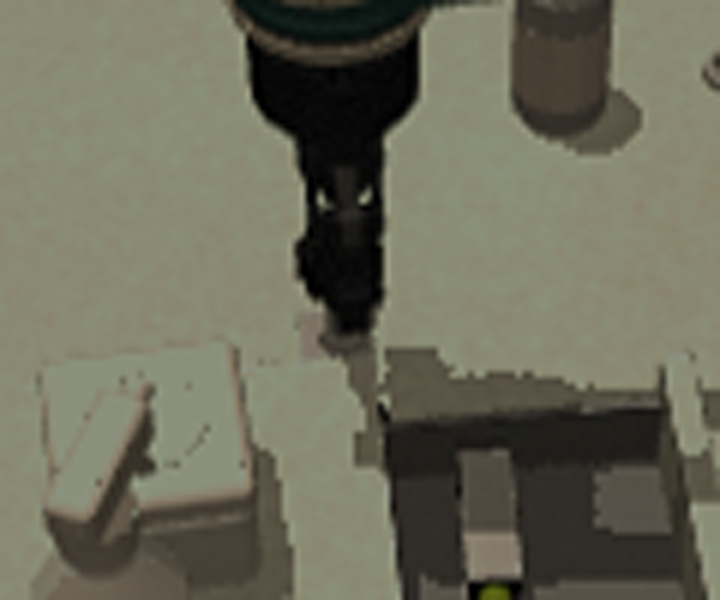

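The fingers straddle the knob. I'll lower a little more and close.

>>> arm_command(moves=[[0, -0.1, 0.5, 0, 0, 0, 1], [0, 0, 0.1, 0, 0, 0, 0], [0, 0, 0, 0, 0, 0, 0], [0, 0, 0, 0, 0, 0, 0], [0, 0, 0, 0, 0, 0, 0], [0, 0, 0, 0, 0, 0, 0], [0, 0, 0, 0, 0, 0, 0]], force=40)

```text
clock: 7.82
tool_pos: [666.2, -56.5, 127.5]
tool_rot: [-0.006, 1.0, -0.001, 0.004]
force: [0.5, -0.1, -1.9]
grip_width: 40.4
```

>>> arm_command(moves=[[0, 0, 0, 0, 0, 0.1, 0], [0, 0, 0, 0, 0, 0.1, 0], [0, 0, 0, 0, 0, 0.1, 0], [0, 0, 0, 0, 0, 0.1, 0], [0, 0, 0, 0, 0, 0.1, 0], [0, 0, 0, 0, 0, 0.1, 0], [0, 0, 0, 0, 0, 0.1, 0], [0, 0, 0, 0, 0, 0.1, 0], [0, 0, 0, 0, 0, 0.1, 0], [0, 0, 0, 0, 0, 0.1, 0]])

```text
clock: 8.65
tool_pos: [666.3, -56.3, 127.5]
tool_rot: [0.492, 0.87, 0.0, 0.004]
force: [1.1, 0.2, -0.7]
grip_width: 40.7
```

```bash
cat >>h.py <<'E'
def bubble(tag):
    t=read_camera("top")[:,:,::-1];cv2.imwrite(f"pics/{tag}.png",t)
    o=observe();print(o["clock"].__round__(2),o["tool_pos"].round(1),o["force"].round(1),"j6",o["joint_positions"][5].round(3),"grip",o["grip_width"].round(1))
    g=t[205:222,238:276].astype(int);r0=g[:,10:30,2].sum(1)
    b=g[7:13,:,0].mean(0);R=g[7:13,:,2].mean(0)
    print("B",b[8:31].round().astype(int));print("R",R[8:31].round().astype(int))
    w=np.clip(b[8:30]-25,0,None);print("centroid col",(w*np.arange(8,30)).sum()/w.sum())
E
python3 - <<'E'
from h import *
bubble("t4")
E
```

```text
Traceback (most recent call last):
  File "h.py", line 12, in bubble
    o=observe();print(o["clock"].__round__(2),o["tool_pos"].round(1),o["force"].round(1),"j6",o["joint_positions"][5].round(3),"grip",o["grip_width"].round(1))
                                                                                                                                      ^^^^^^^^^^^^^^^^^^^^^
AttributeError: 'float' object has no attribute 'round'
```

Turned 1.03 rad so far. I'll continue to about 2.2 rad, let the bubble settle and measure.

>>> arm_command(moves=[[0, 0, 0, 0, 0, 0.1, 0], [0, 0, 0, 0, 0, 0.1, 0], [0, 0, 0, 0, 0, 0.1, 0], [0, 0, 0, 0, 0, 0.1, 0], [0, 0, 0, 0, 0, 0.1, 0], [0, 0, 0, 0, 0, 0.1, 0], [0, 0, 0, 0, 0, 0.1, 0], [0, 0, 0, 0, 0, 0.1, 0], [0, 0, 0, 0, 0, 0.1, 0], [0, 0, 0, 0, 0, 0.1, 0], [0, 0, 0, 0, 0, 0.1, 0]])

```text
clock: 9.62
tool_pos: [666.6, -56.2, 127.5]
tool_rot: [0.881, 0.473, 0.002, 0.004]
force: [2.0, -1.1, -1.9]
grip_width: 40.4
```

>>> arm_command(moves=[[0, 0, 0, 0, 0, 0, 0], [0, 0, 0, 0, 0, 0, 0], [0, 0, 0, 0, 0, 0, 0], [0, 0, 0, 0, 0, 0, 0], [0, 0, 0, 0, 0, 0, 0], [0, 0, 0, 0, 0, 0, 0], [0, 0, 0, 0, 0, 0, 0], [0, 0, 0, 0, 0, 0, 0], [0, 0, 0, 0, 0, 0, 0], [0, 0, 0, 0, 0, 0, 0], [0, 0, 0, 0, 0, 0, 0], [0, 0, 0, 0, 0, 0, 0]])

```text
clock: 10.62
tool_pos: [666.6, -56.2, 127.4]
tool_rot: [0.877, 0.48, 0.002, 0.003]
force: [1.5, 0.3, -0.7]
grip_width: 40.8
```

```bash
sed -i 's/o\["grip_width"\].round(1)/round(o["grip_width"],1)/' h.py; python3 - <<'E'
from h import *
bubble("t5")
E
```

```text
10.67 [666.6 -56.2 127.5] [ 3. -1. -0.] j6 0.449 grip 40.5
B [ 10   7   6   4  11   6  10  34 100 113 112 104  49   9   4  11   6  13
  10  11   9  12  19]
R [ 98 102 103 102 104 100  64 104 140 145 144 140 109  98  96  61  91  97
  96  94  94  96  58]
centroid col 17.617119190059825
```

>>> arm_command(moves=[[0, 0, 0, 0, 0, 0.1, 0], [0, 0, 0, 0, 0, 0.1, 0], [0, 0, 0, 0, 0, 0.1, 0], [0, 0, 0, 0, 0, 0.1, 0], [0, 0, 0, 0, 0, 0.1, 0], [0, 0, 0, 0, 0, 0.1, 0], [0, 0, 0, 0, 0, 0.1, 0], [0, 0, 0, 0, 0, 0.08, 0]])

```text
clock: 11.33
tool_pos: [666.9, -56.4, 127.5]
tool_rot: [0.995, 0.095, 0.004, 0.002]
force: [0.8, -0.8, -0.8]
grip_width: 40.7
```

>>> arm_command(moves=[[0, 0, 0, 0, 0, 0, 0], [0, 0, 0, 0, 0, 0, 0], [0, 0, 0, 0, 0, 0, 0], [0, 0, 0, 0, 0, 0, 0], [0, 0, 0, 0, 0, 0, 0], [0, 0, 0, 0, 0, 0, 0], [0, 0, 0, 0, 0, 0, 0], [0, 0, 0, 0, 0, 0, 0], [0, 0, 0, 0, 0, 0, 0], [0, 0, 0, 0, 0, 0, 0], [0, 0, 0, 0, 0, 0, 0], [0, 0, 0, 0, 0, 0, 0]])

```text
clock: 12.33
tool_pos: [666.9, -56.4, 127.5]
tool_rot: [0.995, 0.098, 0.004, 0.002]
force: [0.5, -1.0, -0.7]
grip_width: 40.6
```

```bash
python3 - <<'E'
from h import *
bubble("t6")
E
```

```text
12.38 [666.9 -56.4 127.4] [ 1.2 -0.3 -0.7] j6 1.253 grip 40.8
B [  7   5   7   6   6  11   6  10  42 103 112 111 100  40  10   6  11   8
  11  14  10  15  19]
R [ 98 101 103 102 103 102  64  96 111 139 145 144 137 104  95  59  93  97
  96  96  94  95  56]
centroid col 18.468691588785045
```

Bubble centroid is at col 18.47 and the midpoint of the lines at about 18.5, so it is centred. I'll release, rise and re-check.

>>> arm_command(moves=[[0, 0, 0, 0, 0, 0, 1], [0, 0, 0, 0, 0, 0, 1], [0, 0, 0, 0, 0, 0, 1], [0, 0, 0, 0, 0, 0, 1], [0, 0, -1, 0, 0, 0, 1], [0, 0, -3, 0, 0, 0, 1], [0, 0, -3, 0, 0, 0.05, 1], [0, 0, -3, 0, 0, 0.05, 1], [0, 0, -2, 0, 0, 0.05, 1], [0, 0, 0, 0, 0, 0.04, 1], [0, 0, 0, 0, 0, 0, 1]])

```text
clock: 13.3
tool_pos: [665.1, -55.8, 257.4]
tool_rot: [1.0, -0.0, 0.004, 0.003]
force: [0.2, 1.6, -1.1]
grip_width: 85.4
```

```bash
python3 - <<'E'
from h import *
bubble("t7");print(observe()["tool_rot"])
t=cv2.imread("pics/t7.png")
# level geometry: ends
cv2.imwrite("pics/z7.png",cv2.resize(t[170:250,190:330],(800,457),interpolation=2))
E
```

```text
13.35 [665.2 -55.8 257.7] [ 0.8 -0.9  0.6] j6 1.448 grip 85.6
B [ 10  10   6   8   6   9   7   8  47 108 120 114 106  44   6  13  13   8
  11  13  14  10  24]
R [106 110 110 110 110 108  68 103 119 148 154 150 145 111 102  66 100 102
 102 101 102 100  63]
centroid col 18.46084724005135
[0.99998529 0.00101807 0.00460504 0.0026789 ]
```

View pics/z7.png

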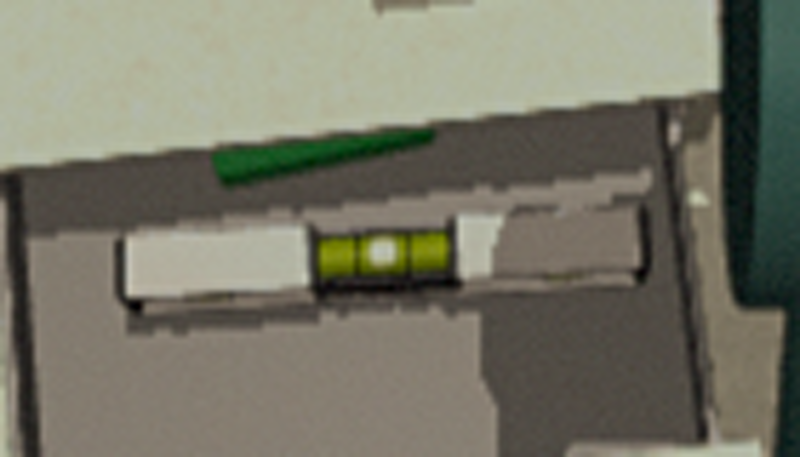

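The bubble now sits in the middle between its lines, at crop (383,252). The level's top edge runs from crop (122,266) to (644,244).

```bash
python3 - <<'E'
from h import *
f=lambda x,y:pt("top",190+x/5.714-.4,170+y/5.714-.4,78)
a,b,c=f(120,264),f(645,244),f(383,255)
print(a,b,c,np.linalg.norm(a-b),(a+b)/2,np.arctan2(-(a-b)[0],(a-b)[1]))
print(f(218,262),f(550,248))
E
```

```text
[617.4 229.7  78. ] [601.4  14.5  78. ] [609.  122.1  78. ] 215.79397581953023 [609.4 122.1  78. ] -0.07421289770860452
[613.7 189.7  78. ] [604.1  53.6  78. ]
```

>>> arm_command(moves=[[-1.1, -3, 0, 0.005, -0.008, 0.025, 1], [-1.1, -3, 0, 0, 0, 0.025, 1], [-1.1, -3, 0, 0, 0, 0.025, 1], [-1.1, -3, 0, 0, 0, 0, 1], [-0.8, -3, 0, 0, 0, 0, 1], [0, -1, 2, 0, 0, 0, 1], [0, 0, 3, 0, 0, 0, 1], [0, 0, 3, 0, 0, 0, 1], [0, 0, 2, 0, 0, 0, 1], [0, 0, 0, 0, 0, 0, 1], [0, 0, 0, 0, 0, 0, 1]])

```text
clock: 14.27
tool_pos: [615.0, 113.3, 150.8]
tool_rot: [1.0, -0.029, -0.002, 0.0]
force: [1.1, 0.1, 0.8]
grip_width: 85.4
```

```bash
python3 - <<'E'
from h import *
from scipy.spatial.transform import Rotation as R
o=observe();M=R.from_quat(o["tool_rot"]).as_matrix();print(o["tool_pos"],M.round(4),o["force"],o["grip_width"])
print("move in tool axes, cm",(M.T@(np.array([609.2,122.1,95])-o["tool_pos"])/10).round(2))
E
```

```text
[614.98851064 113.29154078 150.81542203] [[ 9.983e-01 -5.760e-02 -4.000e-03]
 [-5.760e-02 -9.983e-01 -6.000e-04]
 [-4.000e-03  8.000e-04 -1.000e+00]] [1.13318792 0.13346577 0.82624246] 85.3874334277925
move in tool axes, cm [-0.61 -0.85  5.58]
```

>>> arm_command(moves=[[-0.6, -0.8, 0, 0, 0.004, 0.015, 1], [0, 0, 1.5, 0, 0, 0, 1], [0, 0, 1.5, 0, 0, 0, 1], [0, 0, 1.2, 0, 0, 0, 1], [0, 0, 0, 0, 0, 0, 1], [0, 0, 0, 0, 0, 0, 1]])

```text
clock: 14.77
tool_pos: [610.9, 120.6, 108.8]
tool_rot: [0.999, -0.035, 0.001, 0.0]
force: [-0.0, 0.3, 0.5]
grip_width: 85.5
```

```bash
python3 - <<'E'
from h import *
from scipy.spatial.transform import Rotation as R
o=observe();M=R.from_quat(o["tool_rot"]).as_matrix();print(o["tool_pos"],M.round(4),o["force"],o["grip_width"])
s=read_camera("side")[:,:,::-1];cv2.imwrite("pics/side8.png",s);cv2.imwrite("pics/z8.png",cv2.resize(s[150:290,240:350],(628,800)[:2] if 0 else (471,600),interpolation=2))
t=read_camera("top")[:,:,::-1];cv2.imwrite("pics/top8.png",t)
a=cv2.imread("pics/z8.png");b=cv2.resize(t[170:250,190:330],(329,188),interpolation=2);c=np.zeros((600,800,3),np.uint8);c[:,:471]=a;c[:188,471:]=b;cv2.imwrite("pics/z8.png",c)
E
```

```text
[610.89122796 120.58299223 108.75256318] [[ 9.975e-01 -6.990e-02  2.700e-03]
 [-6.990e-02 -9.976e-01 -8.000e-04]
 [ 2.800e-03  6.000e-04 -1.000e+00]] [-0.01046117  0.33030584  0.45213302] 85.5193000495439
```

View pics/z8.png

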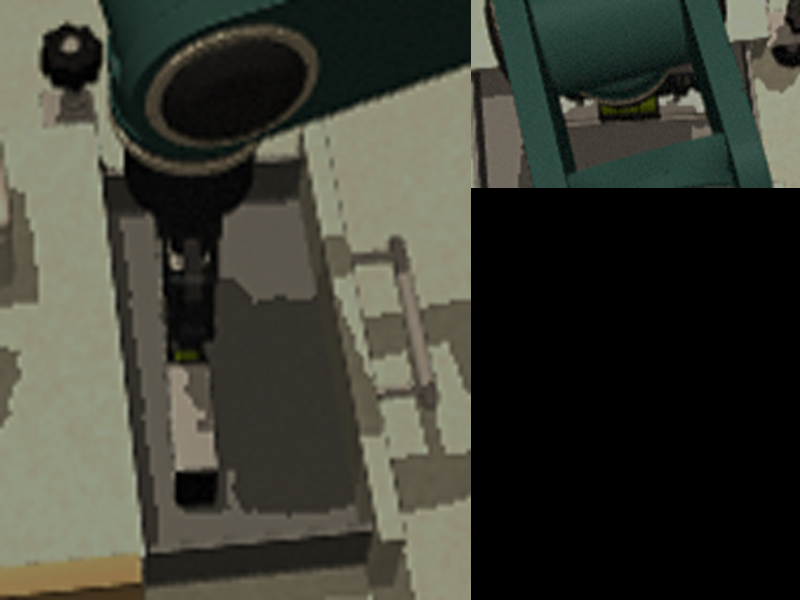

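The gripper stands over the level with a finger on each side of the vial and is aligned with it. I'll go down gently.

>>> arm_command(moves=[[-0.15, -0.1, 1, 0, -0.002, 0, 1], [0, 0, 1, 0, 0, 0, 1], [0, 0, 0.5, 0, 0, 0, 1], [0, 0, 0.3, 0, 0, 0, 1], [0, 0, 0.2, 0, 0, 0, 1]])

```text
clock: 15.28
tool_pos: [610.2, 121.7, 77.6]
tool_rot: [0.999, -0.035, 0.001, 0.0]
force: [0.6, -0.5, -0.3]
grip_width: 85.6
```

>>> arm_command(moves=[[0, 0, 0, 0, 0, 0, 1], [0, 0, 0, 0, 0, 0, 1]])

```text
clock: 15.45
tool_pos: [610.0, 121.6, 76.8]
tool_rot: [0.999, -0.035, 0.001, 0.0]
force: [0.1, -0.1, -0.2]
grip_width: 85.5
```

>>> arm_command(moves=[[0, 0, 0.3, 0, 0, 0, 1], [0, 0, 0.2, 0, 0, 0, 1], [0, 0, 0.2, 0, 0, 0, 1], [0, 0, 0.1, 0, 0, 0, 1], [0, 0, 0.1, 0, 0, 0, 1]])

```text
clock: 15.87
tool_pos: [610.5, 121.7, 68.1]
tool_rot: [0.999, -0.035, 0.002, 0.0]
force: [1.5, -0.7, 0.8]
grip_width: 85.3
```

>>> arm_command(moves=[[0, 0, 0.1, 0, 0, 0, 1], [0, 0, 0.1, 0, 0, 0, 1]])

```text
clock: 16.03
tool_pos: [610.6, 121.7, 65.9]
tool_rot: [0.999, -0.035, 0.002, 0.0]
force: [0.6, 0.1, -0.3]
grip_width: 85.2
```

>>> arm_command(moves=[[0, 0, 0.1, 0, 0, 0, 1], [0, 0, 0.1, 0, 0, 0, 1]])

```text
clock: 16.2
tool_pos: [611.1, 121.7, 64.7]
tool_rot: [0.999, -0.035, 0.002, -0.0]
force: [-1.5, -1.5, 14.9]
grip_width: 85.2
```

>>> arm_command(moves=[[0, 0, 0.06, 0, 0, 0, 1], [0, 0, 0.06, 0, 0, 0, 1], [0, 0, 0.06, 0, 0, 0, 1]])

```text
clock: 16.45
tool_pos: [611.9, 121.7, 64.8]
tool_rot: [0.999, -0.035, 0.004, -0.0]
force: [-2.1, -0.6, 4.1]
grip_width: 85.7
```

```bash
python3 - <<'E'
from h import *
for i in range(6): read_camera("side");o=observe();print(o["force"].round(1),o["tool_pos"].round(2),o["moment"].round(2))
E
```

```text
[-1.5 -1.1  5.1] [611.97 121.75  64.78] [-0.14  0.21  0.01]
[-0.8 -0.6  4.7] [611.96 121.72  64.74] [-0.09  0.22 -0.03]
[ 0.3 -0.2  4.1] [611.98 121.76  64.8 ] [-0.14  0.17  0.01]
[-1.4  0.1  4.7] [611.95 121.74  64.79] [-0.16  0.15  0.  ]
[-0.6  0.5  5.6] [611.98 121.72  64.82] [-0.13  0.22  0.03]
[-1.3 -0.6  4.6] [611.96 121.75  64.77] [-0.13  0.16  0.03]
```

>>> arm_command(moves=[[-0.1, 0, 0.09, 0, -0.005, 0, 1], [-0.03, 0, 0.1, 0, -0.002, 0, 1]])

```text
clock: 16.92
tool_pos: [611.8, 121.8, 64.7]
tool_rot: [0.999, -0.035, 0.002, -0.0]
force: [-1.9, -1.6, 9.0]
grip_width: 85.4
```

```bash
python3 - <<'E'
from h import *
for i in range(12):
    read_camera("side");o=observe()
    if i%3==2: print(o["force"].round(1),o["tool_pos"].round(2),o["moment"].round(2),o["tool_rot"].round(4))
E
```

```text
[-1.6 -0.5  7.9] [611.83 121.76  64.75] [-0.3   0.17 -0.01] [ 9.994e-01 -3.510e-02  2.000e-03 -3.000e-04]
[-1.3 -0.4  7.3] [611.84 121.75  64.75] [-0.31  0.1  -0.04] [ 9.994e-01 -3.510e-02  2.000e-03 -3.000e-04]
[-0.8 -0.9  7.8] [611.85 121.74  64.74] [-0.32  0.13  0.01] [ 9.994e-01 -3.510e-02  2.000e-03 -3.000e-04]
[-0.3 -0.5  7. ] [611.84 121.75  64.75] [-0.34  0.09 -0.04] [ 9.994e-01 -3.510e-02  2.000e-03 -3.000e-04]
```

>>> arm_command(moves=[[-0.03, 0, 0.13, 0, -0.002, 0, 1]])

```text
clock: 17.6
tool_pos: [612.2, 121.8, 64.7]
tool_rot: [0.999, -0.035, 0.002, -0.0]
force: [-1.8, -1.3, 11.1]
grip_width: 85.6
```

```bash
python3 - <<'E'
from h import *
for i in range(22):
    s=read_camera("side");o=observe()
    if i%4==3: print(o["force"].round(1),o["tool_pos"].round(2),o["moment"].round(2))
t=read_camera("top")[:,:,::-1];s=s[:,:,::-1]
c=np.zeros((600,800,3),np.uint8)
c[:300,:400]=cv2.resize(t[:,:],(400,300));c[300:600,:400]=cv2.resize(s,(400,300))
c[:300,400:]=cv2.resize(t[195:225,236:276],(400,300),interpolation=2);c[300:,400:]=cv2.resize(s[190:280,250:370],(400,300),interpolation=2)
cv2.imwrite("pics/z9.png",c);print(o["clock"])
E
```

```text
[-0.7 -1.4  8.9] [612.24 121.75  64.71] [-0.4   0.18 -0.05]
[-0.9 -0.5  9. ] [612.23 121.76  64.73] [-0.42  0.12 -0.02]
[-0.1 -0.9  9.7] [612.25 121.75  64.74] [-0.36  0.12 -0.01]
[ 0.4 -0.4  9.9] [612.23 121.74  64.7 ] [-0.4   0.18  0.01]
[-0.9 -0.8  9.7] [612.26 121.73  64.73] [-0.39  0.15  0.05]
18.7
```

View pics/z9.png

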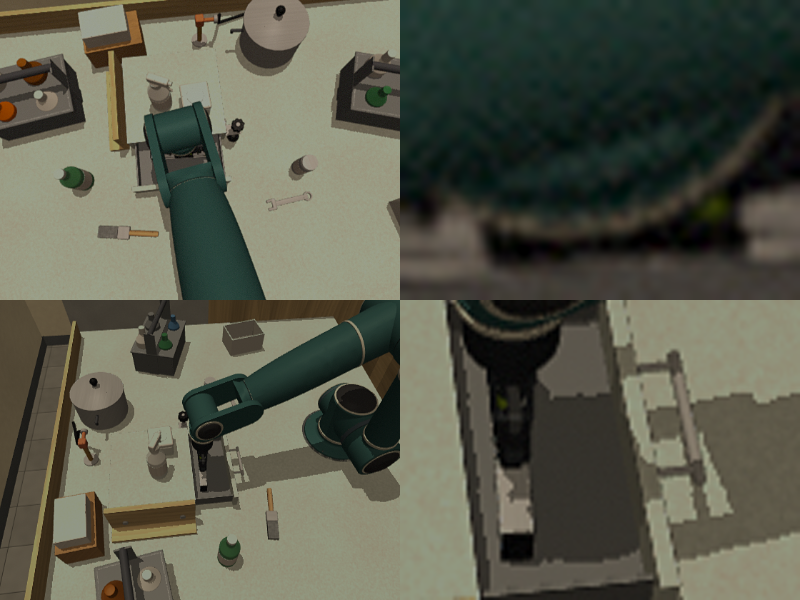

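Wrist force holds at 9.7 N and the bystanders are upright and in place. The bubble is hidden by the wrist. The tip drifted about 2 mm in +x while pressing, so I'll check whether the tray or the level moved with it.

```bash
python3 - <<'E'
from h import *
a=cv2.imread("pics/side8.png");b2=cv2.imread("pics/side2.png");n=read_camera("side")[:,:,::-1].copy()
g=lambda i:cv2.cvtColor(i,cv2.COLOR_BGR2GRAY).astype(np.float32)
def sh(p,q,r,c,h,w):
    P,Q=g(p)[r:r+h,c:c+w],g(q)[r:r+h,c:c+w]
    return np.round(cv2.phaseCorrelate(P,Q,cv2.createHanningWindow((w,h),cv2.CV_32F)),2)
for nm,r,c,h,w in [("handle L",205,322,42,26),("panel L",225,318,50,40),("level L end",235,272,36,26),("fixed partition",270,225,40,50)]:
    print(nm,"8->now",sh(a,n,r,c,h,w))
print("1mm x in px:",px("side",[611,150,78])-px("side",[601,150,78]))
np.set_printoptions(linewidth=200)
for i in (a,n): print(g(i)[235,308:340].astype(int), g(i)[245,274:296].astype(int))
E
```

```text
Traceback (most recent call last):
ValueError: setting an array element with a sequence. The requested array has an inhomogeneous shape after 1 dimensions. The detected shape was (2,) + inhomogeneous part.
```

```bash
python3 - <<'E'
from h import *
a=cv2.imread("pics/side8.png");n=read_camera("side")[:,:,::-1].copy();cv2.imwrite("pics/side9.png",n)
g=lambda i:cv2.cvtColor(i,cv2.COLOR_BGR2GRAY).astype(np.float32)
np.set_printoptions(linewidth=200,suppress=True)
for nm,r,c,h,w in [("handle",205,322,42,26),("panel L",240,318,35,20),("level L end",240,276,30,20),("partition",270,225,40,50)]:
    M=np.eye(2,3,dtype=np.float32)
    cc,M=cv2.findTransformECC(g(a)[r:r+h,c:c+w],g(n)[r:r+h,c:c+w],M,cv2.MOTION_TRANSLATION)
    print(nm,cc,M[:,2])
print("10mm x in px:",px("side",[611,150,78])-px("side",[601,150,78]))
for i in (a,n): print(g(i)[246,308:340].astype(int), g(i)[248,274:296].astype(int))
E
```

```text
handle 0.8145839585250306 [-0.9207028  -0.35041854]
panel L 0.9545087048475503 [-0.7666994 -0.5156478]
level L end 0.9668029912701436 [-0.7389606   0.31085315]
partition 0.9999881476555154 [ 0.00817839 -0.00533724]
10mm x in px: [-3.6  0.3]
[ 50  50  49  49  50  50  50  48  50  49  50  52  52  53  53  92  93  89  88  88  88 144 146 144 144 143 144 143 143 146  87  89] [ 91  89  89  89  87  74 130 135 134 134 135 134  72  73  78  93  47  49  49  49  50  50]
[ 49  50  48  49  49  49  49  49  49  49  50  53  52  51  64  93  90  87  88  90 102 148 145 143 143 143 143 142 144 146  88  88] [ 90  88  88  87  87 107 136 135  91  74  76  77  76  75  77  45  49  48  49  49  49  50]
```

The tray edge and handle moved in by about 1 to 2 mm under the press, while the fixed partition did not move. I'll drag it back to the stop while pressing.

>>> arm_command(moves=[[-0.3, 0, 0.13, 0, 0, 0, 1], [-0.3, 0, 0.13, 0, 0, 0, 1]])

```text
clock: 19.02
tool_pos: [608.8, 121.9, 65.2]
tool_rot: [0.999, -0.035, 0.005, -0.0]
force: [6.0, -2.4, 13.4]
grip_width: 85.4
```

>>> arm_command(moves=[[-0.25, 0, 0.13, 0, 0, 0, 1]])

```text
clock: 19.1
tool_pos: [607.7, 122.0, 65.6]
tool_rot: [0.999, -0.035, 0.007, -0.0]
force: [4.7, -1.4, 9.4]
grip_width: 85.5
```

```bash
cat >c.py <<'E'
from h import *
a=cv2.imread("pics/side8.png")
for i in range(6):
    n=read_camera("side")[:,:,::-1].copy();o=observe()
    if i%3==2:print(o["force"].round(1),o["tool_pos"].round(2),o["moment"].round(2),o["tool_rot"].round(4))
g=lambda i:cv2.cvtColor(i,cv2.COLOR_BGR2GRAY).astype(np.float32)
np.set_printoptions(linewidth=200,suppress=True)
for i in (a,n):
    # sub-pixel column of bar/panel edges, rows averaged
    print(g(i)[246,308:340].astype(int), g(i)[248,274:296].astype(int))
E
python3 c.py
```

```text
[ 4.3 -3.6  9.5] [607.73 121.96  65.64] [-0.32 -0.8  -0.01] [ 9.994e-01 -3.510e-02  7.500e-03 -5.000e-04]
[ 4.1 -2.1  9.4] [607.78 121.97  65.57] [-0.29 -0.81  0.01] [ 9.994e-01 -3.510e-02  7.400e-03 -4.000e-04]
[ 50  50  49  49  50  50  50  48  50  49  50  52  52  53  53  92  93  89  88  88  88 144 146 144 144 143 144 143 143 146  87  89] [ 91  89  89  89  87  74 130 135 134 134 135 134  72  73  78  93  47  49  49  49  50  50]
[ 49  50  48  48  50  49  49  49  50  49  49  51  52  52  53  91  92  88  88  88  87 143 146 143 143 142 142 142 143 146  87  88] [ 91  89  88  88  86  58 138 123 133 133 134  72  76  77  74  77  95  47  48  49  50  50]
```

The tray edge is back to its fully-out pixel values. The sideways pull of 4 N is more than needed and could rock the level, so I'll relax it to about 1 N.

>>> arm_command(moves=[[-0.12, 0, 0.13, 0, -0.008, 0, 1]])

```text
clock: 19.48
tool_pos: [607.8, 122.0, 65.7]
tool_rot: [0.999, -0.035, 0.005, -0.001]
force: [2.9, -0.8, 5.4]
grip_width: 85.3
```

```bash
python3 c.py
```

```text
[-0.7 -0.3  6.8] [607.02 122.03  64.8 ] [-0.28  0.03  0.02] [ 9.994e-01 -3.510e-02  4.000e-03 -6.000e-04]
[ 0.3 -0.3  6.4] [606.97 122.04  64.77] [-0.38 -0.12 -0.02] [ 9.994e-01 -3.510e-02  4.000e-03 -6.000e-04]
[ 50  50  49  49  50  50  50  48  50  49  50  52  52  53  53  92  93  89  88  88  88 144 146 144 144 143 144 143 143 146  87  89] [ 91  89  89  89  87  74 130 135 134 134 135 134  72  73  78  93  47  49  49  49  50  50]
[ 49  49  49  49  48  49  50  49  49  50  49  53  51  52  52  92  92  87  87  88  98 149 145 142 142 142 143 142 142 146  87  88] [ 91  88  88  88  87 104 143 133 134 135 136  73  76  74  76  66  47  48  50  48  49  49]
```

>>> arm_command(moves=[[-0.15, 0, 0.15, 0, -0.003, 0, 1]])

```text
clock: 19.87
tool_pos: [606.5, 122.1, 64.7]
tool_rot: [0.999, -0.035, 0.004, -0.001]
force: [3.9, -3.1, 18.7]
grip_width: 85.4
```

```bash
python3 c.py
```

```text
[ 1.4 -1.5 11.8] [606.55 122.05  64.77] [-0.6  -0.42  0.05] [ 9.994e-01 -3.500e-02  4.100e-03 -6.000e-04]
[ 2.8 -0.9 12. ] [606.55 122.05  64.78] [-0.7  -0.39  0.03] [ 9.994e-01 -3.500e-02  4.100e-03 -6.000e-04]
[ 50  50  49  49  50  50  50  48  50  49  50  52  52  53  53  92  93  89  88  88  88 144 146 144 144 143 144 143 143 146  87  89] [ 91  89  89  89  87  74 130 135 134 134 135 134  72  73  78  93  47  49  49  49  50  50]
[ 49  49  49  50  49  49  48  50  49  48  49  52  52  52  53  91  93  88  87  87  87 143 145 143 143 142 143 142 143 146  86  88] [ 91  88  87  89  87  78 125 134 134 134 134  90  76  74  76  93  46  48  49  49  50  49]
```

```bash
python3 - <<'E'
from h import *
for i in range(20): read_camera("side")
o=observe();print(o["clock"],o["force"].round(1),o["tool_pos"].round(2))
n=read_camera("side")[:,:,::-1];print(cv2.cvtColor(n.copy(),6)[246,320:340])
print(finish_job())
E
```

```text
21.1667 [ 3.8 -1.9 11.8] [606.55 122.06  64.75]
[ 52  53  53  91  92  89  87  88  88 143 145 143 143 142 143 142 143 146
  86  88]
the job is handed in; nothing more can be done
None
```

The job is handed in at about 21 s, with the tray out at its stop and the open fingers still pressing on the level. I could not see the bubble while pressing, because the wrist hides it.

- **Tray:** I hooked it by the bar with shut fingers and pulled it to the stop, where the wrist force read about 80 N, under the 120 N limit. The press later pushed it in 1 to 2 mm, so I dragged it back out. At the last check its edges matched the fully-out picture.
- **Bubble:** I turned the knob about 2.9 rad clockwise. After I let go of it, the bubble was within about 0.1–0.2 mm of the middle of its lines. That was the last time I saw it.
- **Press:** The fingers stand either side of the vial. The force held steady at 11.8 N, a little over the 10 N asked, plus a 2–4 N pull towards the robot that holds the tray at its stop. The moment reading suggests the right finger carries most of the load.
- **Level:** While I dragged the tray back, the level may briefly have rocked on its edge. It then settled flat across the tray.
- **Other items:** The bottles, can, tub, wrench and brush looked upright and in place in the last full picture, taken just before I dragged the tray back out.

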